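# Snug the wrench and nip up the coolant union

### The job

On the service bench between the server racks, an adjustable wrench already sits on the hexagonal union nut of a coolant valve, but its jaw is slack. Roll the wrench's knurled worm (do not shove the jaw itself) until the sliding jaw sits snug against the nut, and only then swing the handle clockwise, seen from above, to tighten the nut by an eighth of a turn. Leave the wrench on the nut, its jaw still snug.

Things in the scene. Friction and masses are not known exactly. Their poses are not given: they have to be found in the camera images.
- worm_top (a point): Highest point of the worm, a dark knurled roller (28 mm diameter, 24 long) in the head of the wrench on the valve, 76 mm above the bench, 6 above the head's face. Axes: x from handle to nut (its axis 58 mm ahead), y along the worm, z up. Press shut fingertips on it at 8 to 15 N and drag along -x: the jaw closes (+x opens). A 26 mm stroke centred on the top rolls about 1.4 rad; repeat as needed.
- handle (a point): Middle of that wrench's handle: a level bar 28 mm wide, 14 thick, its mid-plane 62 mm above the bench, free beneath, 180 mm from the nut's axis; the straight bar runs from 125 to 230 mm from it. Axes as worm_top. The wrench swings only about the nut's vertical axis and stays where left; with the jaw snug about 4 N here turns the nut.
- jaw: Sliding jaw, a steel block 44 x 18 x 16 mm at the nut's -y side. Origin on the nut's axis at bench height when snug, up to 8 mm off along -y when slack; axes as worm_top. Only the worm moves it: more than 8 N from the fingers on it is a fault. Head and nut (46 mm across flats) have tops 70 mm above the bench; a 24 mm copper stub on the nut's axis reaches 78 mm.
- worm (a joint): Worm roll left to take up, rad: 0 when the jaw touches the nut, 1.3 to 2.5 at the start; the jaw's gap is 3.18 mm per rad. Snug means below 0.47 (gap under 1.5 mm). It rolls with about 3 N of drag, stays where left, and the fingers just slip over it once the jaw bears on the nut.
- nut (a joint): Turn of the nut, rad, clockwise seen from above, 0 at the start. An eighth of a turn is 0.785; 0.61 to 1.0 will do. It turns with the wrench, lagging by up to 0.05 rad. The second valve bears a nut but no wrench, and a second wrench lies loose on the bench: neither is meant.

How it is judged:
By the outcome, as a careful person would: the job done as asked, in the order asked, and still so for the second after the job is handed in, with the robot touching nothing.
It also fails if it takes over 50 s, if anything falls off the work surface, if the arm or the gripper's body presses on something with over 40 N, if the wrist force passes 120 N, or if a joint passes its speed limit or range.

### The arm

A 7-joint arm with a two-finger parallel gripper is mounted at the origin on the work surface. World frame = base frame: x ahead of the robot, y to its left, z up, the work surface at z = 0. Lengths are in m, angles in rad, forces in N, time in s.
With the tool pointing down it reaches from about 0.425 to 0.925 m from the base axis. Payload 6.8 kg.
Tool frame: the origin (TCP) lies at the centre of the arm's flange, where the gripper is bolted on; the fingertips stand 173 mm ahead of it and the grasp point (between the pads) lies 155 mm ahead of it; z points along the fingers, y is the direction in which the jaws open and shut (so a half turn about z gives the same grasp; the last joint's range is limited). The gripper opens to 85 mm and grips with 20 to 120 N. Pads are 22 mm wide; open, the fingers measure 114 mm over their backs; the gripper's body (76 mm by 85 mm) begins 54 mm behind the grasp point. The pads swing forward as they close: fully open they stand 13 mm farther back than shut.
Start: joints at [1.144, 0.477, 0.022, 1.555, -0.011, 1.109, -0.083], TCP at [0.212, -0.641, 0.405] pointing down, gripper open.
Joint ranges: [-2.96, 2.96], [-0.34, 2.1], [-1.41, 1.46], [0.24, 2.44], [-1.37, 4.51], [0.17, 1.92], [-2.96, 2.96]. Speed limits (rad/s): [2.39, 2.39, 3.14, 3.14, 3.14, 3.14, 3.14].

### API

Orientations are given as a rotation vector (axis times angle).
In Python, from bench import readout, grab_frame, camera_model, r gives the robot as it stands.
- The arm moves only by the tool apply_moves, never from a script. Its argument "deltas" is a list of rows, each an object with "xyz": the shift along the world's x, y, z in m, a list of three; "turn": the turn about the world's z in rad. In form: [{"xyz": [dx, dy, dz], "turn": turn}, ...]. A call has 1 to 12 rows; each row shifts and turns the commanded pose from where the row before left it; what a row does not reach is not made up. A row lasts 1/12 s, in which the tool goes at most 41.7 mm and 7.16 degrees, less where a joint would pass 70% of its speed; a pose out of reach is approached as far as the arm can. A call with a gripper value outside its range is refused whole. "claw" is the gripper's target within -1 to 1 (shut at 1, half-way at 0, fully open at -1), set as the call begins (left out, the last holds). The fingers move at their own pace and stop on an object; "squeeze" is the grip in N (left out, the last holds). Time passes only in rows, so rows that do not move let the fingers close. It gives the time, the measured TCP pose, the force and the opening at its end, in the units of the state.
- readout.get_obs(): the state, without advancing time (a new reading comes with each control period).
- grab_frame(name): name is "scene" or "top" or "wrist"; returns the picture (400x640x3 uint8, red, green, blue); there is no depth.
- camera_model(name): a dict with "intrinsics" (3x3 intrinsics, pixels), "k1" (the pictures are not rectified: a ray, as slopes to the right and down, at radius r is drawn at 1 + k1 r^2 times it, then the intrinsics apply), "R" (3x3) and "t" (3): a world point X has camera coordinates R X + t. Camera axes: x right, y down, z forward; pixel columns grow to the right and rows downward; lengths in m; the calibration is good to about 2 mm. A picture is of the moment at which its call begins: read the wrist's pose just before it. camera_model takes no time and is no camera call; for the wrist camera it gives the pose at the moment of the call.
- r.hand_in(): hands the job in, once; it reports no verdict.
The state is a dict: "clock": time; "joints": joint angles; "qvel": joint speeds; "tau": joint torques, N m; "tcp_pos": TCP position; "orientation": TCP orientation; "contact_force": force on the tool from outside, world axes, zero at the start; "moment": the same for the moment, N m; "grip_width": finger opening in m.
Only numpy, scipy, OpenCV 4.12 (cv2) and the standard library are available. Lean on these libraries where they do the work, as an engineer would, in place of code of your own. Each camera call takes 0.05 s, during which the arm holds its last target.

## Working session

There is one attempt and no reset: what is moved stays moved. The work goes in short steps, Python scripts to look and compute and a tool call to move; the robot and the scene stay as the last step left them, time stands still between calls to the robot, and variables do not carry over. Pictures are saved under pics/ and viewed, and the job is handed in when it is done.

Besides the shell and the picture viewer there is one more tool, called after "Call:" by a JSON object that holds its "fn" and its "kwargs". apply_moves: Moves the arm, as the interface text tells. Its arguments: {"type":"object","properties":{"deltas":{"type":"array"},"claw":{"type":"number"},"squeeze":{"type":"number"}},"required":["deltas"]}

```bash
mkdir -p pics; ls
python3 - <<'E'
from bench import readout, grab_frame, camera_model, r
import cv2,json
for n in ("scene","top","wrist"):
    m=camera_model(n); f=grab_frame(n); cv2.imwrite(f"pics/{n}0.png",f[:,:,::-1])
    print(n,m)
print(readout.get_obs())
E
```

```text
pics
scene {'intrinsics': array([[492.48793189,   0.        , 321.96689087],
       [  0.        , 492.48793189, 198.62599871],
       [  0.        ,   0.        ,   1.        ]]), 'k1': -0.06613003138567518, 'R': array([[-0.00566979,  0.99986385,  0.01549617],
       [ 0.85497269,  0.01288423, -0.51851296],
       [-0.51864202,  0.01030894, -0.85492934]]), 't': array([ 9.96612707e-05, -5.27163191e-01,  1.15605244e+00])}
top {'intrinsics': array([[445.67627648,   0.        , 318.13662151],
       [  0.        , 445.67627648, 203.83795683],
       [  0.        ,   0.        ,   1.        ]]), 'k1': -0.09285818463630285, 'R': array([[ 0.01739981, -0.99978777,  0.01102965],
       [-0.99556076, -0.01834467, -0.09231606],
       [ 0.09249881, -0.0093744 , -0.99566867]]), 't': array([0.02178708, 0.65221273, 0.66974169])}
wrist {'intrinsics': array([[299.75305208,   0.        , 321.13784387],
       [  0.        , 299.75305208, 202.64689282],
       [  0.        ,   0.        ,   1.        ]]), 'k1': -0.03582542604089072, 'R': array([[ 0.31283975, -0.94980328, -0.00224043],
       [-0.90667605, -0.29933588,  0.29721469],
       [-0.28296613, -0.09094923, -0.95480805]]), 't': array([-0.67338688, -0.03912433,  0.38147285])}
{'clock': 0.15, 'joints': array([ 1.14388224,  0.47763432,  0.02235808,  1.55617597, -0.01150069,
        1.10929111, -0.08306994]), 'qvel': array([ 1.08499676e-03, -2.16569207e-03, -2.01727217e-03, -2.32567609e-03,
        6.83603567e-04,  3.73356025e-04,  4.81689134e-05]), 'tau': array([ 1.43823418e-03, -5.96927333e+01,  1.60974786e+00, -2.81491774e+01,
        1.27324541e-02,  6.54226315e-03, -4.24288487e-06]), 'tcp_pos': array([ 0.21151812, -0.64079899,  0.40395338]), 'orientation': array([-3.10042654e+00, -4.98519318e-01,  4.99814200e-04]), 'contact_force': array([ 0.0075108 , -1.17573798, -0.65277446]), 'moment': array([0.00635155, 0.02941594, 0.02998685]), 'grip_width': 0.08530535347848482}
```

View pics/scene0.png

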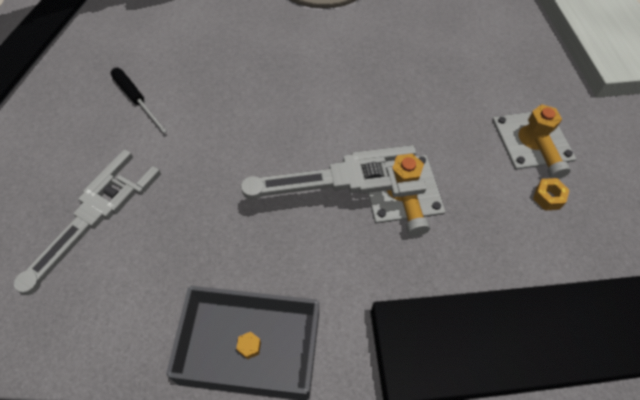

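View pics/top0.png

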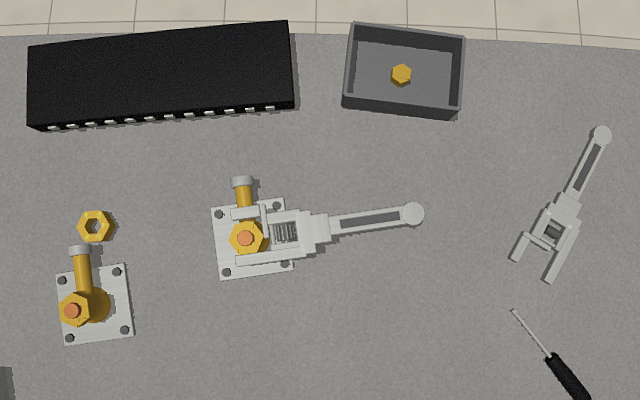

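View pics/wrist0.png

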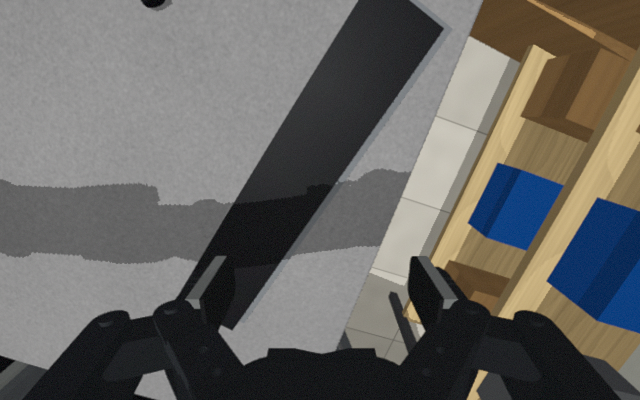

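```bash
cat > h.py <<'E'
import numpy as np, cv2
from bench import readout, grab_frame, camera_model, r
def ray(m,uv):
    K=m["intrinsics"];R=m["R"];t=m["t"]
    d=np.array([(uv[0]-K[0,2])/K[0,0],(uv[1]-K[1,2])/K[1,1]])
    s=d.copy()
    for _ in range(20): s=d/(1+m["k1"]*(s@s))
    return -R.T@t, R.T@np.array([s[0],s[1],1.])
def cast(m,uv,z):
    c,d=ray(m,uv); return c+d*(z-c[2])/d[2]
def proj(m,X):
    p=m["R"]@np.asarray(X)+m["t"]; s=p[:2]/p[2]; s=s*(1+m["k1"]*(s@s))
    K=m["intrinsics"]; return np.array([K[0,0]*s[0]+K[0,2],K[1,1]*s[1]+K[1,2]])
def tri(ms,uvs):
    A=np.zeros((3,3));b=np.zeros(3)
    for m,uv in zip(ms,uvs):
        c,d=ray(m,uv);d/=np.linalg.norm(d);P=np.eye(3)-np.outer(d,d);A+=P;b+=P@c
    return np.linalg.solve(A,b)
E
python3 - <<'E'
import cv2
a=cv2.imread("pics/top0.png")[165:290,200:440]; cv2.imwrite("pics/topc.png",cv2.resize(a,None,fx=3.3,fy=3.3,interpolation=cv2.INTER_CUBIC))
a=cv2.imread("pics/scene0.png")[130:240,230:460]; cv2.imwrite("pics/scenec.png",cv2.resize(a,None,fx=3.4,fy=3.4,interpolation=cv2.INTER_CUBIC))
E
```

```text
(no output)
```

View pics/topc.png

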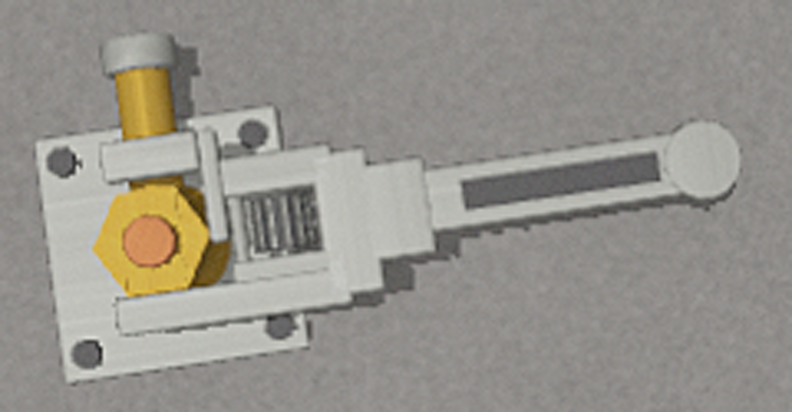

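View pics/scenec.png

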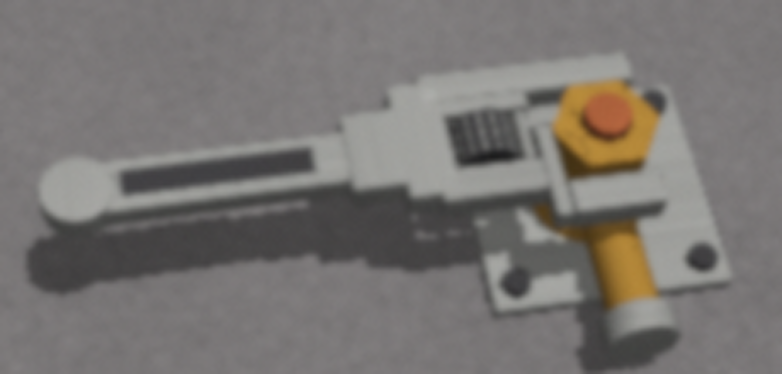

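Run:
```python
from h import *
ms={n:camera_model(n) for n in("top","scene")}
rois={"top":(200,165,440,290),"scene":(230,130,460,240)}
res={}
for n in ms:
    im=cv2.imread(f"pics/{n}0.png"); x0,y0,x1,y1=rois[n]; c=im[y0:y1,x0:x1]
    hsv=cv2.cvtColor(c,cv2.COLOR_BGR2HSV)
    cop=cv2.inRange(hsv,(0,110,120),(14,255,255))
    k,l,s,ce=cv2.connectedComponentsWithStats(cop); i=1+s[1:,4].argmax()
    res[n]={"stub":ce[i]+[x0,y0]}; print(n,"stub",res[n]["stub"],s[i])
    dk=cv2.inRange(hsv,(0,0,0),(180,70,135))
    if n=="top": wr,sl=(240,190,330,250),(330,195,415,240)
    dk2=(hsv[:,:,2]<105).astype('uint8')
    k,l,s,ce=cv2.connectedComponentsWithStats(dk2)
    for j in range(1,k):
        if s[j,4]>30: print(" dark",s[j],ce[j]+[x0,y0])
T=tri([ms["top"],ms["scene"]],[res["top"]["stub"],res["scene"]["stub"]]); print("stub",T)
for n in ms: print(n,cast(ms[n],res[n]["stub"],.078))
f=lambda u,v:(200+u/3.3,165+v/3.3)
g=lambda u,v:(230+u/3.4,130+v/3.4)
print("worm top",cast(ms["top"],f(282,219),.076), "scene",cast(ms["scene"],g(486,132),.076))
# handle disc centre at top z .069
print("disc",cast(ms["top"],f(703,160),.069),cast(ms["scene"],g(76,188),.069))
for p in [(462,195),(660,166)]: print("slot",cast(ms["top"],f(*p),.069))
for p in [(121,182),(313,160)]: print("slot s",cast(ms["scene"],g(*p),.069))
```

```text
top stub [244.7539267  237.80628272] [ 37  65  16  16 191]
 dark [ 50  11  10  29 154] [254.18831169 189.13636364]
 dark [73 37  8  8 47] [276.14893617 205.42553191]
 dark [15 45 10  9 49] [218.81632653 214.10204082]
 dark [140  47  60  16 469] [369.48187633 219.52025586]
 dark [49 52 14 16 53] [257.32075472 223.56603774]
 dark [ 84  57  13  20 127] [291.19685039 231.21259843]
 dark [ 92  56 131  39 406] [349.14778325 238.66009852]
 dark [77 59  6 17 39] [279.25641026 233.66666667]
 dark [81 59  6 17 31] [283.90322581 232.22580645]
 dark [57 73 10 15 49] [261.81632653 244.44897959]
 dark [81 95  9  8 45] [284.62222222 262.97777778]
 dark [ 23 103   8   8  42] [226.35714286 271.54761905]
scene stub [408.7 163. ] [172  27  14  12 130]
 dark [155  26  10   5  38] [389.73684211 158.18421053]
 dark [131  32  23  17 306] [372.17320261 170.18627451]
 dark [164  42  25  11  91] [402.9010989  178.32967033]
 dark [ 36  44  56  13 383] [293.43603133 179.96083551]
 dark [   7   54  193   56 4021] [334.70106939 202.63068888]
 dark [202  72   9   8  57] [436.03508772 205.43859649]
 dark [195  83  19   4  34] [434.08823529 214.58823529]
stub [0.59572959 0.13985214 0.07838332]
top [0.59571488 0.13971645 0.078     ]
scene [0.59545433 0.14013639 0.078     ]
worm top [0.60626306 0.08085291 0.076     ] scene [0.60635008 0.08271757 0.076     ]
disc [ 0.63627652 -0.10773032  0.069     ] [ 0.63573435 -0.10603857  0.069     ]
slot [0.61864511 0.00100744 0.069     ]
slot [ 0.63322647 -0.08815572  0.069     ]
slot s [ 0.63214895 -0.08563353  0.069     ]
slot s [0.618629   0.00248386 0.069     ]
```

Call:
{"fn": "apply_moves", "kwargs": {"deltas": [{"xyz": [0.0164,0.0305,0],"turn": 0.0588},{"xyz": [0.0164,0.0305,0],"turn": 0.0588},{"xyz": [0.0164,0.0305,0],"turn": 0.0588},{"xyz": [0.0164,0.0305,0],"turn": 0.0588},{"xyz": [0.0164,0.0305,0],"turn": 0.0588},{"xyz": [0.0164,0.0305,0],"turn": 0.0588},{"xyz": [0.0164,0.0305,0],"turn": 0.0588},{"xyz": [0.0164,0.0305,0],"turn": 0.0588},{"xyz": [0.0164,0.0305,0],"turn": 0.0588},{"xyz": [0.0164,0.0305,0],"turn": 0.0588},{"xyz": [0.0164,0.0305,0],"turn": 0.0588},{"xyz": [0.0164,0.0305,0],"turn": 0.0588}], "claw": 1, "squeeze": 40}}

```text
clock: 1.15
tcp_pos: [0.4087, -0.2734, 0.4047]
orientation: [2.736, 1.543, -0.0]
contact_force: [1.1, -0.8, 0.1]
grip_width: 0.0002
```

Call:
{"fn": "apply_moves", "kwargs": {"deltas": [{"xyz": [0.0164,0.0305,0],"turn": 0.0588},{"xyz": [0.0164,0.0305,0],"turn": 0.0588},{"xyz": [0.0164,0.0305,0],"turn": 0.0588},{"xyz": [0.0164,0.0305,0],"turn": 0.0588},{"xyz": [0.0164,0.0305,0],"turn": 0.0588},{"xyz": [0.0164,0.0305,0],"turn": 0.0588},{"xyz": [0.0164,0.0305,0],"turn": 0.0588},{"xyz": [0.0164,0.0305,0],"turn": 0.0588},{"xyz": [0.0164,0.0305,0],"turn": 0.0588},{"xyz": [0.0164,0.0305,0],"turn": 0.0588},{"xyz": [0.0164,0.0305,0],"turn": 0.0588},{"xyz": [0.0164,0.0305,0],"turn": 0.0588}]}}

```text
clock: 2.15
tcp_pos: [0.6057, 0.0924, 0.4044]
orientation: [-2.035, -2.393, 0.001]
contact_force: [0.8, 0.1, 0.1]
grip_width: 0.0
```

Call:
{"fn": "apply_moves", "kwargs": {"deltas": [{"xyz": [0,0,-0.02]},{"xyz": [0,0,-0.03]},{"xyz": [0,0,-0.03]},{"xyz": [0,0,-0.02]},{"xyz": [0,0,0]},{"xyz": [0,0,0]}]}}

```text
invalid input
```

Run:
```python
from h import *
o=readout.get_obs()
for k in("clock","joints","tcp_pos","orientation","contact_force","grip_width"):print(k,o[k])
v=o["orientation"];R=cv2.Rodrigues(v)[0];print(R.round(4)); print("tip",o["tcp_pos"]+R[:,2]*.173)
m=camera_model("wrist");f=grab_frame("wrist");cv2.imwrite("pics/w1.png",f[:,:,::-1]); print(proj(m,[.6057,.082,.076]),proj(m,o["tcp_pos"]+R[:,2]*.173))
```

```text
clock 2.15
joints [ 0.18373997  0.43693421 -0.58275757  1.67998999  0.26383443  1.10455256
 -0.3139161 ]
tcp_pos [0.60569267 0.09235114 0.4044354 ]
orientation [-2.03472821e+00 -2.39341769e+00  6.92317406e-04]
contact_force [0.75180158 0.05221687 0.10674976]
grip_width 3.927788412644878e-05
[[-1.609e-01  9.870e-01 -4.000e-04]
 [ 9.870e-01  1.609e-01 -2.000e-04]
 [-2.000e-04 -4.000e-04 -1.000e+00]]
tip [0.60562153 0.09231153 0.23143542]
[320.09431981 196.74327398] [322.02157894 259.45456597]
```

View pics/w1.png

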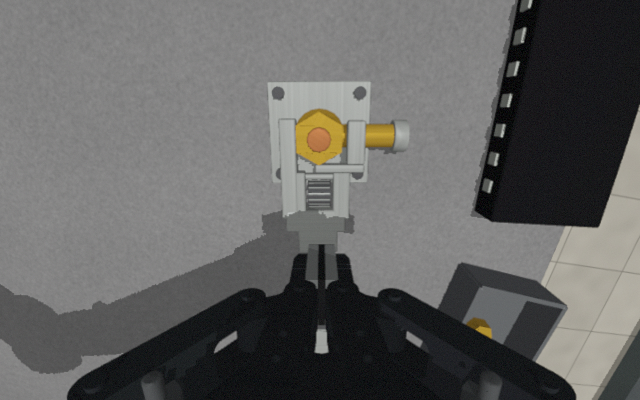

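Call:
{"fn": "apply_moves", "kwargs": {"deltas": [{"xyz": [-0.002,0,-0.02],"turn": 0},{"xyz": [0,0,-0.03],"turn": 0},{"xyz": [0,0,-0.03],"turn": 0},{"xyz": [0,0,-0.03],"turn": 0},{"xyz": [0,0,-0.02],"turn": 0},{"xyz": [0,0,-0.01],"turn": 0},{"xyz": [0,0,-0.005],"turn": 0},{"xyz": [0,0,0],"turn": 0},{"xyz": [0,0,0],"turn": 0},{"xyz": [0,0,0],"turn": 0}]}}

```text
clock: 3.03
tcp_pos: [0.6038, 0.0912, 0.2613]
orientation: [2.037, 2.39, 0.003]
contact_force: [0.9, -0.3, 0.1]
grip_width: 0.0001
```

Run:
```python
from h import *
o=readout.get_obs()
for k in("clock","tcp_pos","orientation","contact_force","grip_width"):print(k,o[k])
f=grab_frame("wrist");cv2.imwrite("pics/w2.png",f[:,:,::-1])
f=grab_frame("scene");cv2.imwrite("pics/s2.png",cv2.resize(f[130:240,300:460,::-1],None,fx=4,fy=4))
```

```text
clock 3.0333
tcp_pos [0.60382106 0.09121238 0.26127829]
orientation [2.03699039 2.38959174 0.00326222]
contact_force [ 0.86625781 -0.27253591  0.07878953]
grip_width 0.00011116427693095214
```

View pics/w2.png

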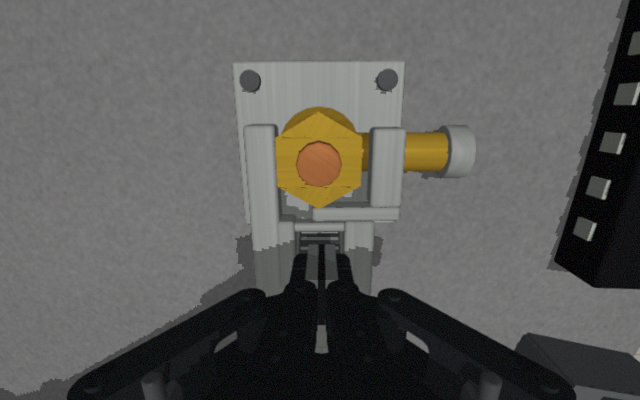

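Call:
{"fn": "apply_moves", "kwargs": {"deltas": [{"xyz": [0,0,-0.006],"turn": 0},{"xyz": [0,0,-0.004],"turn": 0},{"xyz": [0,0,-0.002],"turn": 0},{"xyz": [0,0,0],"turn": 0},{"xyz": [0,0,0],"turn": 0}]}}

```text
clock: 3.55
tcp_pos: [0.6036, 0.0915, 0.2489]
orientation: [2.037, 2.39, 0.002]
contact_force: [-2.5, -0.2, 10.4]
grip_width: 0.0002
```

Call:
{"fn": "apply_moves", "kwargs": {"deltas": [{"xyz": [0,0,-0.001],"turn": 0},{"xyz": [0,0,0],"turn": 0},{"xyz": [0,0,0],"turn": 0}]}}

```text
clock: 3.8
tcp_pos: [0.6036, 0.0918, 0.2487]
orientation: [2.037, 2.39, 0.002]
contact_force: [-5.4, 0.6, 16.4]
grip_width: 0.0002
```

Call:
{"fn": "apply_moves", "kwargs": {"deltas": [{"xyz": [0,0,0.0006],"turn": 0},{"xyz": [0.0003,-0.002,0],"turn": 0},{"xyz": [0.0003,-0.002,0],"turn": 0},{"xyz": [0.0003,-0.002,0],"turn": 0},{"xyz": [0.0003,-0.002,0],"turn": 0}]}}

```text
clock: 4.22
tcp_pos: [0.6046, 0.0852, 0.2492]
orientation: [-2.036, -2.393, -0.005]
contact_force: [-4.0, 2.8, 14.0]
grip_width: -0.0001
```

Call:
{"fn": "apply_moves", "kwargs": {"deltas": [{"xyz": [0.0003,-0.002,0],"turn": 0},{"xyz": [0.0003,-0.002,0],"turn": 0},{"xyz": [0.0003,-0.002,0],"turn": 0},{"xyz": [0.0003,-0.002,0],"turn": 0},{"xyz": [0.0003,-0.002,0],"turn": 0},{"xyz": [0,0,0],"turn": 0}]}}

```text
clock: 4.72
tcp_pos: [0.6064, 0.0744, 0.2491]
orientation: [2.036, 2.391, 0.005]
contact_force: [-2.8, 1.9, 14.0]
grip_width: -0.0002
```

Run:
```python
from h import *
f=grab_frame("wrist");cv2.imwrite("pics/w3.png",f[:,:,::-1])
```

```text
(no output)
```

View pics/w3.png

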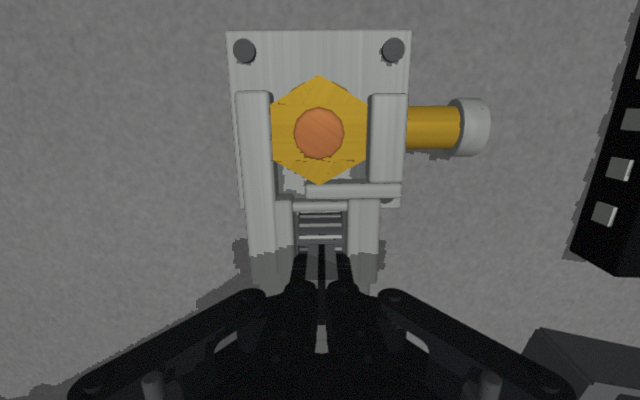

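Call:
{"fn": "apply_moves", "kwargs": {"deltas": [{"xyz": [0,0,0.006],"turn": 0},{"xyz": [-0.001,0.006,0.004],"turn": 0},{"xyz": [-0.001,0.006,0],"turn": 0},{"xyz": [-0.001,0.006,0],"turn": 0},{"xyz": [0,0,-0.004],"turn": 0},{"xyz": [0,0,-0.004],"turn": 0},{"xyz": [0,0,-0.002],"turn": 0},{"xyz": [0,0,0],"turn": 0},{"xyz": [0,0,0],"turn": 0}]}}

```text
clock: 5.52
tcp_pos: [0.6029, 0.0923, 0.2485]
orientation: [-2.037, -2.392, -0.002]
contact_force: [-4.8, 2.9, 14.5]
grip_width: 0.0004
```

Call:
{"fn": "apply_moves", "kwargs": {"deltas": [{"xyz": [0.0003,-0.002,0],"turn": 0},{"xyz": [0.0003,-0.002,0],"turn": 0},{"xyz": [0.0003,-0.002,0],"turn": 0},{"xyz": [0.0003,-0.002,0],"turn": 0},{"xyz": [0,0,0],"turn": 0}]}}

```text
clock: 5.93
tcp_pos: [0.6042, 0.0844, 0.2491]
orientation: [-2.037, -2.392, -0.003]
contact_force: [-6.2, 2.1, 18.9]
grip_width: -0.0002
```

Call:
{"fn": "apply_moves", "kwargs": {"deltas": [{"xyz": [0.0003,-0.002,0],"turn": 0},{"xyz": [0.0003,-0.002,0],"turn": 0},{"xyz": [0.0003,-0.002,0],"turn": 0},{"xyz": [0.0003,-0.002,0],"turn": 0},{"xyz": [0.0003,-0.002,0],"turn": 0},{"xyz": [0,0,0],"turn": 0}]}}

```text
clock: 6.43
tcp_pos: [0.6053, 0.0776, 0.2491]
orientation: [-2.032, -2.392, -0.009]
contact_force: [-6.1, 10.4, 16.3]
grip_width: 0.0005
```

Run:
```python
from h import *
f=grab_frame("wrist");cv2.imwrite("pics/w4.png",f[:,:,::-1])
a=np.hstack([cv2.resize(cv2.imread(f"pics/{n}.png")[y:y+110,250:410],None,fx=2.4,fy=2.4,interpolation=cv2.INTER_CUBIC) for n,y in(("w2",100),("w4",80))]);cv2.imwrite("pics/w4c.png",a)
```

```text
(no output)
```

View pics/w4c.png

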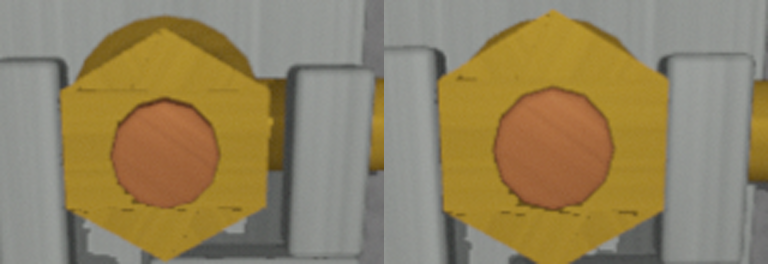

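Call:
{"fn": "apply_moves", "kwargs": {"deltas": [{"xyz": [0,0,0.01],"turn": 0},{"xyz": [0,0,0.02],"turn": 0},{"xyz": [0,0,0.02],"turn": 0},{"xyz": [0.01,-0.018,0],"turn": 0},{"xyz": [0.015,-0.026,0],"turn": 0},{"xyz": [0.015,-0.026,0],"turn": 0},{"xyz": [0.012,-0.022,0],"turn": 0},{"xyz": [0.0065,-0.013,0],"turn": 0},{"xyz": [0,0,0],"turn": 0},{"xyz": [0,0,0],"turn": 0},{"xyz": [0,0,0],"turn": 0}]}}

```text
clock: 7.4
tcp_pos: [0.6634, -0.0303, 0.297]
orientation: [-2.035, -2.392, -0.0]
contact_force: [0.9, -0.4, -0.3]
grip_width: -0.0003
```

Run:
```python
from h import *
o=readout.get_obs(); print(o["clock"],o["tcp_pos"],o["contact_force"],o["orientation"])
m=camera_model("wrist");f=grab_frame("wrist");cv2.imwrite("pics/w5.png",f[:,:,::-1])
g=grab_frame("top");cv2.imwrite("pics/t5.png",g[:,:,::-1])
c=g[165:290,200:440];hsv=cv2.cvtColor(c,cv2.COLOR_RGB2HSV)
print(proj(m,[*(o["tcp_pos"][:2]),.069]), proj(m,[.6244,-.0377,.069]))
```

```text
7.4 [ 0.66341714 -0.03025994  0.2970103 ] [ 0.89681619 -0.4243675  -0.26738312] [-2.03460186e+00 -2.39170971e+00 -4.32353674e-04]
[322.03821525 222.83281174] [266.15467528 224.26232051]
```

View pics/w5.png

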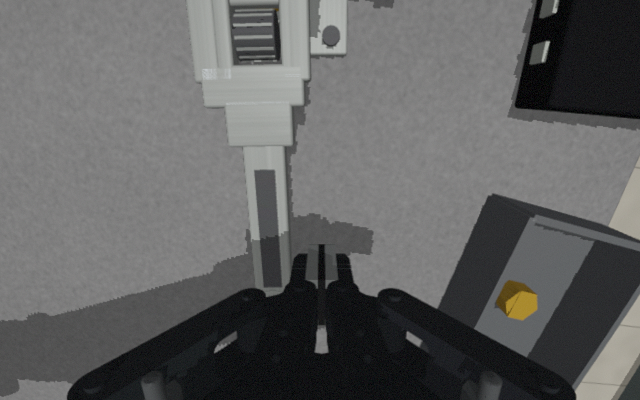

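View pics/t5.png

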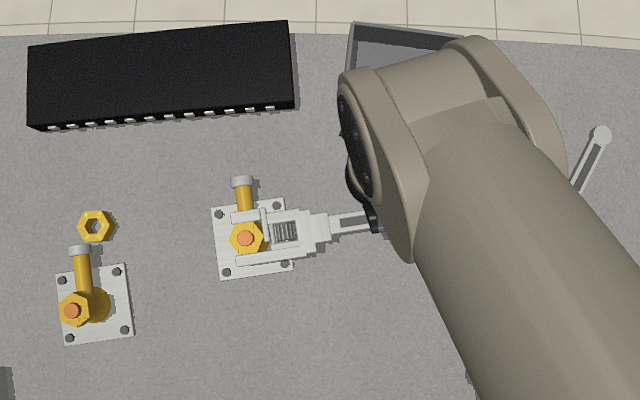

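Call:
{"fn": "apply_moves", "kwargs": {"deltas": [{"xyz": [0,0,-0.02],"turn": 0},{"xyz": [0,0,-0.025],"turn": 0},{"xyz": [0,0,-0.02],"turn": 0},{"xyz": [0,0,-0.01],"turn": 0},{"xyz": [0,0,-0.004],"turn": 0},{"xyz": [0,0,0],"turn": 0},{"xyz": [0,0,0],"turn": 0}]}}

```text
clock: 8.08
tcp_pos: [0.6645, -0.0314, 0.2193]
orientation: [2.037, 2.391, 0.002]
contact_force: [0.1, 0.4, -0.0]
grip_width: -0.0
```

Run:
```python
from h import *
o=readout.get_obs(); print(o["clock"],o["tcp_pos"],o["contact_force"])
p=np.array(o["tcp_pos"][:2])-[.5957,.140]; R=np.hypot(*p);a=np.arctan2(p[1],p[0]);print(R,np.degrees(a))
s=.05;q=p
for i in range(20):
    a-=s;n=R*np.array([np.cos(a),np.sin(a)]);print(i,(n-q).round(4),np.degrees(a).round(1));q=n
```

```text
8.0833 [ 0.66448491 -0.03140327  0.21931397] [ 0.06074032  0.42877835 -0.00587144]
0.18469013403468634 -68.13418348174633
0 [-0.0087 -0.0032] -71.0
1 [-0.0088 -0.0028] -73.9
2 [-0.0089 -0.0023] -76.7
3 [-0.009  -0.0019] -79.6
4 [-0.0091 -0.0014] -82.5
5 [-0.0092 -0.001 ] -85.3
6 [-0.0092 -0.0005] -88.2
7 [-0.0092 -0.0001] -91.1
8 [-0.0092  0.0004] -93.9
9 [-0.0092  0.0009] -96.8
10 [-0.0091  0.0013] -99.6
11 [-0.0091  0.0018] -102.5
12 [-0.009   0.0022] -105.4
13 [-0.0088  0.0027] -108.2
14 [-0.0087  0.0031] -111.1
15 [-0.0085  0.0035] -114.0
16 [-0.0083  0.004 ] -116.8
17 [-0.0081  0.0044] -119.7
18 [-0.0079  0.0048] -122.6
19 [-0.0077  0.0052] -125.4
```

Call:
{"fn": "apply_moves", "kwargs": {"deltas": [{"xyz": [-0.0087,-0.0032,0],"turn": 0},{"xyz": [-0.0088,-0.0028,0],"turn": -0.03},{"xyz": [-0.0089,-0.0023,0],"turn": -0.05},{"xyz": [-0.009,-0.0019,0],"turn": -0.05},{"xyz": [-0.0091,-0.0014,0],"turn": -0.05},{"xyz": [-0.0092,-0.001,0],"turn": -0.05}]}}

```text
clock: 8.58
tcp_pos: [0.6104, -0.0445, 0.2199]
orientation: [2.301, 2.135, 0.006]
contact_force: [4.0, 2.6, -2.1]
grip_width: -0.0
```

Run:
```python
from h import *
o=readout.get_obs(); print(o["clock"],o["tcp_pos"],o["contact_force"])
f=grab_frame("wrist");cv2.imwrite("pics/w6.png",f[:,:,::-1])
```

```text
8.5833 [ 0.61041711 -0.04453292  0.2198668 ] [ 3.95629122  2.55549908 -2.05998103]
```

View pics/w6.png

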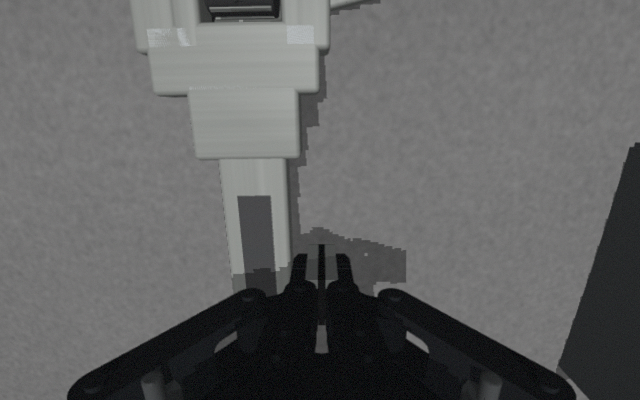

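Call:
{"fn": "apply_moves", "kwargs": {"deltas": [{"xyz": [-0.0092,-0.0005,0],"turn": -0.05},{"xyz": [-0.0092,-0.0001,0],"turn": -0.05},{"xyz": [-0.0092,0.0004,0],"turn": -0.05},{"xyz": [-0.0092,0.0009,0],"turn": -0.05},{"xyz": [-0.0091,0.0013,0],"turn": -0.05}]}}

```text
clock: 9.05
tcp_pos: [0.5649, -0.0431, 0.2197]
orientation: [2.549, 1.832, 0.005]
contact_force: [3.8, 1.0, 0.3]
grip_width: 0.0001
```

Call:
{"fn": "apply_moves", "kwargs": {"deltas": [{"xyz": [-0.0091,0.0018,0],"turn": -0.05},{"xyz": [-0.009,0.0022,0],"turn": -0.05},{"xyz": [-0.0088,0.0027,0],"turn": -0.05},{"xyz": [-0.0087,0.0031,0],"turn": -0.05},{"xyz": [-0.0085,0.0035,0],"turn": -0.05}]}}

```text
clock: 9.47
tcp_pos: [0.5208, -0.0301, 0.2196]
orientation: [2.758, 1.5, 0.005]
contact_force: [3.9, -1.5, 0.4]
grip_width: -0.0004
```

Run:
```python
from h import *
o=readout.get_obs(); print(o["clock"],o["tcp_pos"],o["contact_force"])
p=o["tcp_pos"][:2]-[.5957,.14];print(np.hypot(*p),np.degrees(np.arctan2(p[1],p[0])))
f=grab_frame("wrist");cv2.imwrite("pics/w7.png",f[:,:,::-1])
f=grab_frame("top");cv2.imwrite("pics/t7.png",f[:,:,::-1])
```

```text
9.4667 [ 0.52083692 -0.03007041  0.21964393] [ 3.91924618 -1.518159    0.40217671]
0.18581825272238275 -113.7585531344373
```

View pics/w7.png

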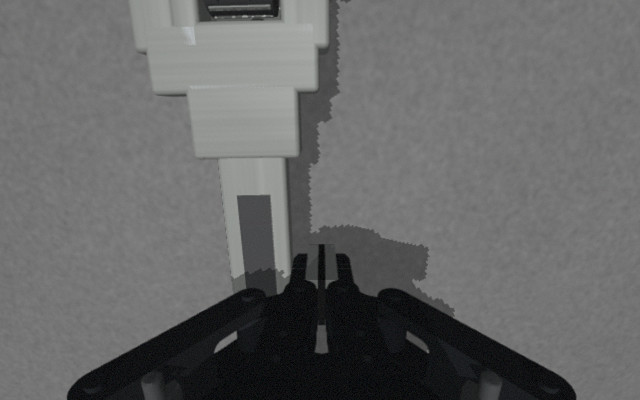

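View pics/t7.png

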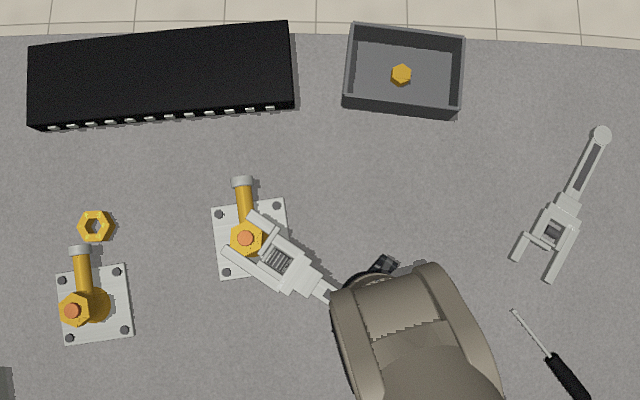

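Call:
{"fn": "apply_moves", "kwargs": {"deltas": [{"xyz": [-0.0083,0.004,0],"turn": -0.05},{"xyz": [-0.0065,0.0034,0],"turn": -0.04},{"xyz": [0,0,0],"turn": 0},{"xyz": [0,0,0],"turn": 0},{"xyz": [0.008,-0.004,0],"turn": 0},{"xyz": [0.012,-0.006,0],"turn": 0},{"xyz": [0,0,0.02],"turn": 0},{"xyz": [0,0,0.03],"turn": 0},{"xyz": [0,0,0.03],"turn": 0},{"xyz": [0,0,0.03],"turn": 0},{"xyz": [0,0,0.02],"turn": 0}]}}

```text
clock: 10.48
tcp_pos: [0.5266, -0.0324, 0.351]
orientation: [2.821, 1.382, 0.003]
contact_force: [0.5, 1.1, 0.2]
grip_width: -0.0001
```

Call:
{"fn": "apply_moves", "kwargs": {"deltas": [{"xyz": [0,-0.02,0.02],"turn": 0},{"xyz": [0,-0.035,0.01],"turn": 0},{"xyz": [0,-0.035,0],"turn": 0},{"xyz": [0,-0.035,0],"turn": 0},{"xyz": [0,-0.035,0],"turn": 0},{"xyz": [0,-0.035,0],"turn": 0},{"xyz": [0,-0.03,0],"turn": 0},{"xyz": [0,-0.02,0],"turn": 0},{"xyz": [0,0,0],"turn": 0},{"xyz": [0,0,0],"turn": 0}]}}

```text
clock: 11.32
tcp_pos: [0.5253, -0.2789, 0.3778]
orientation: [-2.823, -1.377, 0.001]
contact_force: [0.1, 0.7, 0.7]
grip_width: -0.0003
```

Run:
```python
from h import *
o=readout.get_obs(); print(o["clock"],o["tcp_pos"],o["contact_force"])
f=grab_frame("top");cv2.imwrite("pics/t8.png",f[:,:,::-1])
a=f[190:340,190:410,::-1];cv2.imwrite("pics/t8c.png",cv2.resize(a,None,fx=3.6,fy=3.6,interpolation=cv2.INTER_CUBIC))
```

```text
11.3167 [ 0.52530413 -0.27892353  0.37778087] [0.06957229 0.68096372 0.71649972]
```

View pics/t8c.png

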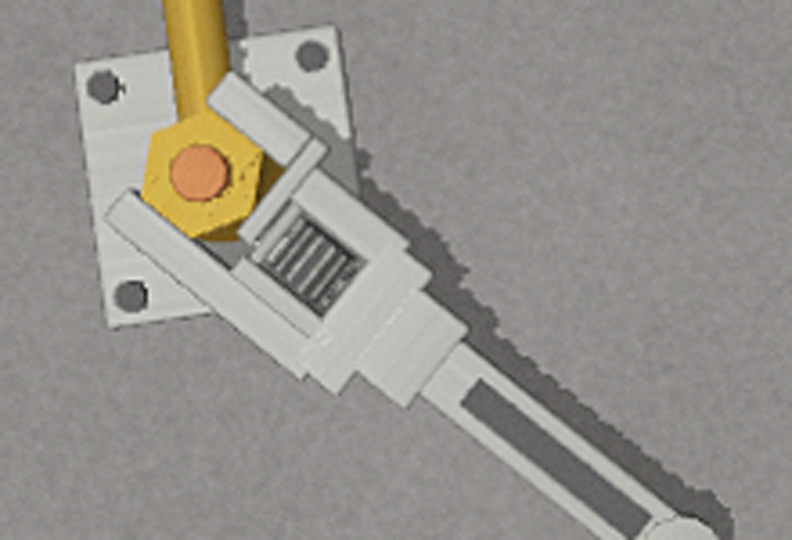

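Run:
```python
from h import *
m=camera_model("top")
def slot(fn,roi):
    im=cv2.imread(fn);x0,y0,x1,y1=roi;g=im[y0:y1,x0:x1].max(2)
    k,l,s,ce=cv2.connectedComponentsWithStats(((g<105)&(g>60)).astype('uint8'))
    for j in range(1,k):
        if s[j,4]>300:
            pts=np.argwhere(l==j)[:,::-1]+[x0,y0]
            X=np.array([cast(m,p,.069)[:2] for p in pts]);c=X.mean(0);w,v=np.linalg.eigh(np.cov((X-c).T));d=v[:,1]
            n=np.array([.5957,.1398]);d=d*np.sign(d@(c-n)); print(fn,s[j],c,w, "axis",np.degrees(np.arctan2(d[1],d[0])),"from nut",np.degrees(np.arctan2(*(c-n)[::-1])),np.hypot(*(c-n)))
slot("pics/top0.png",(335,200,415,240)); slot("pics/t8.png",(310,285,380,345))
# hex edges on nut: edge directions near the jaw from image gradient lines
lsd=cv2.createLineSegmentDetector()
for fn in("pics/top0.png","pics/t8.png"):
    im=cv2.imread(fn)[215:262,220:270]; im=cv2.resize(im,None,fx=4,fy=4,interpolation=cv2.INTER_CUBIC)
    h=cv2.cvtColor(im,cv2.COLOR_BGR2HSV); mk=cv2.inRange(h,(15,120,175),(35,255,255))
    L=lsd.detect(mk)[0][:,0]
    for q in L:
        a=cast(m,q[:2]/4+[220,215],.07)[:2];b=cast(m,q[2:]/4+[220,215],.07)[:2]
        if np.hypot(*(b-a))>.012: print(fn,a.round(4),b.round(4),(np.degrees(np.arctan2(*(b-a)[::-1]))%60).round(1))
```

```text
pics/top0.png [  5  12  60  16 469] [ 0.62617751 -0.04268597] [1.19005103e-05 6.55021447e-04] axis -80.59442975872098 from nut -80.51837607733415 0.18501353222197686
pics/t8.png [ 10   0  60  48 508] [ 0.49808237 -0.01787049] [9.39220414e-06 9.07112830e-04] axis -127.5616055202889 from nut -121.76265646958906 0.1854432142506255
pics/t8.png [  8  10  53  45 464] [ 0.48220428 -0.00716957] [1.27188023e-05 6.74405175e-04] axis -127.81894136344658 from nut -127.67674096470321 0.18569149852782924
pics/top0.png [0.575  0.1229] [0.589  0.1174] 38.5
pics/top0.png [0.6075 0.1591] [0.592  0.1653] 38.3
pics/top0.png [0.5914 0.1655] [0.5708 0.1486] 39.3
pics/top0.png [0.6063 0.1187] [0.6161 0.1267] 39.2
pics/t8.png [0.6112 0.1603] [0.5858 0.1638] 52.1
pics/t8.png [0.5717 0.1367] [0.5778 0.123 ] 54.2
pics/t8.png [0.5794 0.1188] [0.6054 0.1148] 51.2
pics/t8.png [0.6052 0.1148] [0.6241 0.1395] 52.6
pics/t8.png [0.5853 0.1638] [0.5773 0.1535] 52.4
```

Run:
```python
import cv2,numpy as np
c=[cv2.resize(cv2.imread(f"pics/{n}.png")[200:270,215:280],None,fx=6,fy=6,interpolation=cv2.INTER_CUBIC) for n in("t5","t8")]
cv2.imwrite("pics/cmp.png",np.hstack(c))
```

```text
(no output)
```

View pics/cmp.png

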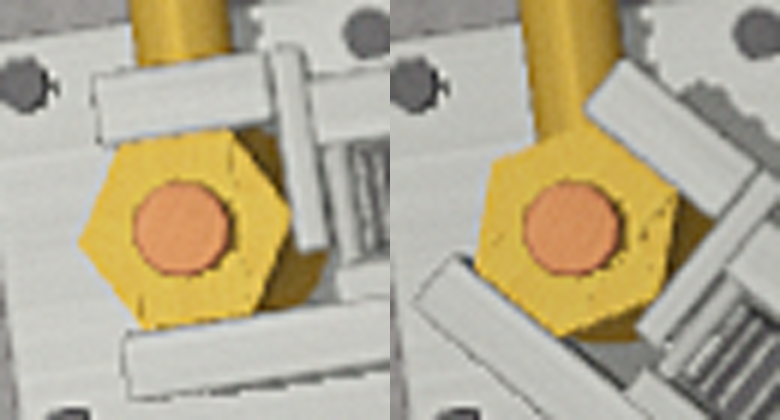

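The jaw face lies against the nut flat in both pictures, and the nut edges show a turn of about 46.4° (0.81 rad). The arm is clear, so I'm handing in.

Run:
```python
from bench import r
print(r.hand_in())
```

```text
the job is handed in; nothing more can be done
None
```

The jaw is snug on the nut, the nut is tightened by about an eighth of a turn, and the job is handed in (no verdict reported). The robot's clock read about 11.4 s, against the 50 s limit.

- **Closing the jaw:** I rolled the worm with two 18 mm strokes of the shut fingertips. Near the end of the second stroke the drag rose from about 3 N to 10 N, and the wrist picture showed the jaw flush against the nut.
- **Press force:** It read 14 to 19 N, at times above the suggested 8 to 15 N. The worm still rolled as expected.
- **Turning the nut:** I pushed the handle clockwise with the shut fingers at about 4 N. I then backed off, lifted, and moved the arm clear.
- **Last checks, from the top camera:** The handle had turned 47.2° (0.82 rad) and the nut about 46.4° (0.81 rad), within the 0.61 to 1.0 allowed. The wrench is on the nut with both jaws flush by eye. A rough pixel reading briefly suggested a gap of about 4 mm at the sliding jaw. A closer comparison with the earlier picture showed no gap; I did not measure it to the millimetre.

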